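Dock and lock the slide carrier on the light base

TASK

Load the slide carrier onto the light base: pull the black lock knob straight out until it clicks into its open position, then lower the carrier, by its grip bar, over the two dowel pins so that it lies flat on the deck. Then push the knob fully home so that its steel toe locks the carrier down.

Things in the scene. Friction and masses are not known exactly. Their poses are not given: they have to be found in the camera images.
- light_base: fixed low light box for slides: pale grey housing, black deck 30 mm above the bench. Origin on the bench under the midpoint between its two pins; x points away from the lock knob, y along the line of the pins, z up. Housing from x = -75 to +55 mm, y = -100 to +100 mm. An aluminium latch guide stands on the deck at x = -72 to -50 mm, y = -22 to +22 mm, its top 53 mm above the bench
- deck_centre (a point): on the top face of the deck (30 mm above the bench), midway between the two pins; axes as light_base. The carrier's origin comes to lie here
- pin_left (a point): top of the dowel pin at y = +68 mm of the light base. Both pins are upright steel dowels of 8 mm diameter that stand 16 mm out of the deck; the upper 6 mm taper to a 3 mm tip
- pin_right (a point): top of the dowel pin at y = -68 mm of the light base, like the other
- lock_knob (a joint): travel of the lock knob along the light base's -x: 0 = home (steel toe 9 mm over the seated carrier's front edge, 2 mm above it; it bars the way down), 0.014 m = fully out (toe 5 mm clear of the carrier, red band on the shaft shows). A sprung detent holds the knob at either end and draws it to the nearer one; moving it over takes about 5 N
- knob_grip (a point): middle of the lock knob, on its axis, 43 mm above the bench; moves with the knob; axes as light_base. Black knurled knob of 24 mm diameter, 18 mm long along the base's x, 8 mm free of the latch guide when home; can be pinched from above, fingers closing along the base's y
- slide_carrier: loose grey plate with two glass slides, 0.2 to 0.4 kg: 90 (x) x 170 (y) x 8 mm, flat on the bench at first. Origin at the centre of its underside, z up. Two 10 mm through holes at x = 0, y = +68 and -68 mm take the pins. Black grip bar on its middle: 14 mm wide (y), 56 mm long (x), from 8 to 36 mm above the underside. Same when turned half round; may be docked either way

How it is judged (in metres and radians):
On the way, in this order (a step that is already met when the one before it is completed fails the run):
1. the lock knob is pulled out to its open detent (value of joint lock_knob above 0.012 m), for 0.2 s.
2. the carrier lies flat on the deck over both pins, with the lock knob still out (value of joint lock_knob above 0.011 m and z of slide_carrier in the frame of deck_centre below 0.002 m and horizontal distance between slide_carrier and deck_centre below 0.003 m and angle between the y axis of slide_carrier and the y axis of light_base, either way round below 0.04 rad), for 0.2 s.
At the end, for the whole second after the job is handed in: The carrier lies at rest flat on the deck (within 2 mm in height, 3 mm sideways, 0.04 rad in direction either way round, tilt under 0.03 rad), grip bar up, with both pins through its holes, and the lock knob is home (within 1.5 mm), its toe over the carrier's edge (value of joint lock_knob below 0.0015 m and z of slide_carrier in the frame of deck_centre between -0.002 and 0.002 m and horizontal distance between slide_carrier and deck_centre below 0.003 m and angle between the y axis of slide_carrier and the y axis of light_base, either way round below 0.04 rad and angle between slide_carrier's own z axis and vertical below 0.03 rad and linear speed of slide_carrier below 0.01 m/s); the robot touches nothing.
It also fails if it takes over 56 s, if anything falls off the work surface, if the arm or the gripper's body presses on something with over 40 N, if the wrist force passes 120 N, or if a joint passes its speed limit or range.

ROBOT

A 6-joint arm with a two-finger parallel gripper is mounted at the origin on a cart in front of the work surface, level with it; the furniture and walls round the work are solid. World frame = base frame: x ahead of the robot, y to its left, z up, the work surface at z = 0. Lengths are in mm, angles in rad, forces in N, time in s.
With the tool pointing down it reaches from about 275 to 1000 mm from the base axis. Payload 8.4 kg.
Tool frame: the origin (TCP) lies at the very end of the fingers, on their centre line; the grasp point (between the pads) lies 19 mm behind it; z points along the fingers, y is the line along which they close (so a half turn about z gives the same grasp; the last joint's range is limited). The gripper opens to 85 mm and grips with 20 to 120 N. Pads are 22 mm wide; open, the fingers measure 114 mm over their backs; the gripper's body (76 mm by 85 mm) begins 54 mm behind the grasp point. The pads swing forward as they close: fully open they stand 13 mm farther back than shut.
Start: joints at [-1.209, 0.353, 1.633, -0, 1.155, -0.002], TCP at [222.391, -584.098, 231.281] pointing down, gripper open.
Joint ranges: [-2.63, 2.63], [-0.92, 2.1], [0.06, 2.66], [-1.3, 4.44], [0, 2.69], [-3.02, 3.02]. Speed limits (rad/s): [2.22, 2.22, 2.79, 3.14, 3.14, 3.14].

INTERFACE

Orientations are given as [roll, pitch, yaw] about the fixed x, y, z axes, in that order (R = Rz(yaw) Ry(pitch) Rx(roll)).
In Python, from rig import sensors, grab_frame, camera_params, order gives the robot as it stands. The module is installed in compiled form; this text tells all that it offers.
- The arm moves only by the tool move_arm, never from a script. Its argument "motion" is a list of rows, each a list of 7 numbers: the turn, a rotation vector about the tool's x, y, z in a scale on which 1.0 is pi rad, then the shift along the tool's x, y, z in normalised numbers (1 is 40 cm), then the finger opening in m, from 0 to 0.0854. A call has 1 to 8 rows; each row is the pose to reach, as a shift and turn from the pose commanded when the call began, along the tool's axes at that moment; what a row does not reach only later rows make up. A row lasts 1/8 s, in which the tool goes at most 62.5 mm and 10.7 degrees, less where a joint would pass 70% of its speed; a pose out of reach is approached as far as the arm can. A call with a gripper value outside its range is refused whole. The fingers move at their own pace and stop on an object; "grip_force" is the grip in N (left out, the last holds). Time passes only in rows, so rows that repeat a pose let the fingers close. It gives the time, the measured TCP pose, the force, the opening and the grip force at its end, in the units of the state.
- sensors.sense(): the state, without advancing time (a new reading comes with each control period).
- grab_frame(name): name is "scene" or "top" or "wrist"; returns (picture, depth): 480x640x3 uint8, red, green, blue; 480x640 float32, mm along the optical axis (not along the pixel's ray), 0 where there is no reading.
- camera_params(name): a dict with "camera_matrix" (3x3 intrinsics, pixels), "world_from_camera" (4x4, takes a point from camera to world coordinates). Camera axes: x right, y down, z forward; pixel columns grow to the right and rows downward; lengths in mm; the calibration is good to about 2 mm. A picture is of the moment at which its call begins: read the wrist's pose just before it. camera_params takes no time and is no camera call; for the wrist camera it gives the pose at the moment of the call.
- order.sign_off(): hands the job in; it is judged then, once.
The state is a dict: "clock": time; "qpos": joint angles; "qvel": joint speeds; "joint_efforts": joint torques, N m; "eef_pos": TCP position; "tcp_rot": TCP orientation; "contact_force": force on the tool from outside, world axes, zero at the start; "wrist_torque": the same for the moment, N m; "opening": opening from 0.0 (shut) to 1.0 (fully open); "grasp_force": force on a finger pad.
Only numpy, scipy, OpenCV 4.12 (cv2) and the standard library are available. Lean on these libraries where they do the work, as an engineer would, in place of code of your own. Each camera call takes 0.05 s, during which the arm holds its last target. There are 200 camera calls.

## Working session

There is one attempt and no reset: what is moved stays moved. The work goes in short steps, Python scripts to look and compute and a tool call to move; the robot and the scene stay as the last step left them, time stands still between calls to the robot, and variables do not carry over. Pictures are saved under pics/ and viewed, at most 10 in all, crops included, and the job is handed in when it is done.

Besides the shell and the picture viewer there is one more tool, called after "Emit:" as name([rows], argument=value, ...), one row to a line, values as JSON. move_arm: Moves the arm, as the interface text tells. Its arguments: {"type":"object","properties":{"motion":{"type":"array","items":{"type":"array","items":{"type":"number"}}},"grip_force":{"type":"number"}},"required":["motion"]}

```bash
mkdir -p pics; ls; python3 - <<'E'
from rig import sensors, grab_frame, camera_params
import cv2,numpy as np
s=sensors.sense();print(s)
for n in("scene","top"):
    p,d=grab_frame(n);cv2.imwrite(f"pics/{n}0.png",p[:,:,::-1]);np.savez(f"{n}0.npz",p=p,d=d)
    c=camera_params(n);print(n,np.round(c["camera_matrix"],1).tolist(),np.round(c["world_from_camera"],3).tolist())
E
```

```text
pics
{'clock': 0.0, 'qpos': array([-1.20939134e+00,  3.53647795e-01,  1.63416115e+00,  1.08772001e-05,
        1.15518166e+00, -2.40287566e-03]), 'qvel': array([-1.18598570e-04, -9.28228250e-06, -3.10025793e-04, -9.70878328e-04,
        4.72583982e-04,  1.02836515e-03]), 'joint_efforts': array([ 3.44353946e-03, -6.05238891e+01, -3.42064583e+01,  1.31226034e-04,
        9.32964758e-03,  3.71153135e-06]), 'eef_pos': array([ 222.22681655, -583.63772601,  230.55033669]), 'tcp_rot': array([-3.14019473e+00, -1.33041376e-05,  3.63803454e-01]), 'contact_force': array([-0.51843948,  0.48302126, -0.78040462]), 'wrist_torque': array([ 0.00477476,  0.04894439, -0.01496153]), 'grasp_force': 0.0, 'opening': 1.000187408700158}
scene [[474.4, 0.0, 317.4], [0.0, 474.4, 245.8], [0.0, 0.0, 1.0]] [[-0.872, -0.237, 0.429, 133.823], [-0.49, 0.423, -0.762, 732.508], [-0.001, -0.875, -0.485, 540.359], [0.0, 0.0, 0.0, 1.0]]
top [[549.2, 0.0, 319.0], [0.0, 549.2, 232.1], [0.0, 0.0, 1.0]] [[0.062, -0.976, 0.209, 288.629], [-0.998, -0.06, 0.016, -20.795], [-0.003, -0.21, -0.978, 1162.206], [0.0, 0.0, 0.0, 1.0]]
```

View pics/top0.png

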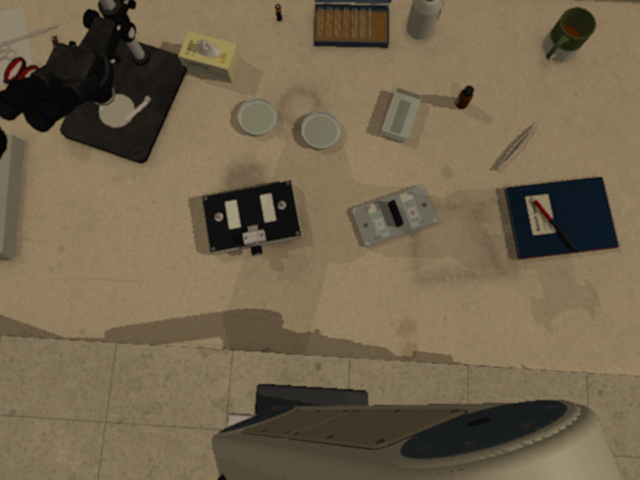

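View pics/scene0.png

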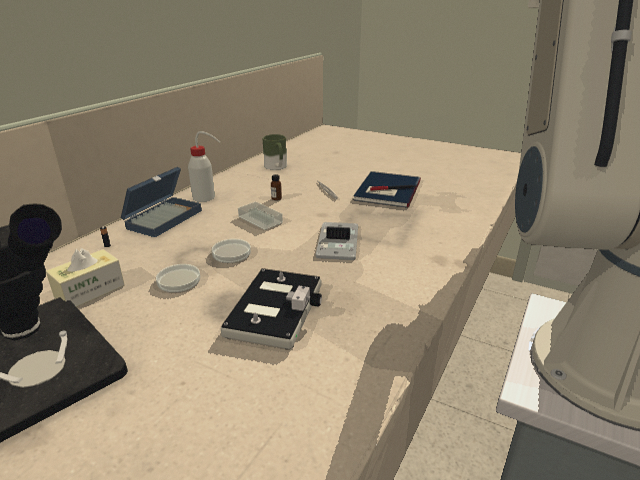

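The top view shows the base centred near (252,215), with pins near (222,218) and (281,205) and the knob at (257,250). The carrier is at (395,215) with its bar at (395,213). The knob side faces the robot.

```bash
cat > h.py <<'E'
import numpy as np,cv2
from scipy.spatial.transform import Rotation as R
from rig import sensors, grab_frame, camera_params
def cast(c,uv,z):
    K=np.array(c["camera_matrix"]);T=np.array(c["world_from_camera"])
    d=T[:3,:3]@np.linalg.inv(K)@np.array([uv[0],uv[1],1.]);o=T[:3,3]
    return o+d*(z-o[2])/d[2]
def ray(c,uv):
    K=np.array(c["camera_matrix"]);T=np.array(c["world_from_camera"])
    d=T[:3,:3]@np.linalg.inv(K)@np.array([uv[0],uv[1],1.]);return T[:3,3],d/np.linalg.norm(d)
def meet(rays):
    A=np.zeros((3,3));b=np.zeros(3)
    for o,d in rays:
        P=np.eye(3)-np.outer(d,d);A+=P;b+=P@o
    x=np.linalg.solve(A,b);return x,[float(np.linalg.norm((np.eye(3)-np.outer(d,d))@(x-o))) for o,d in rays]
def tool(s):
    T=np.eye(4);T[:3,:3]=R.from_euler('xyz',s["tcp_rot"]).as_matrix();T[:3,3]=s["eef_pos"];return T
def snap(n,f):
    s=sensors.sense();c=camera_params(n);p,d=grab_frame(n);cv2.imwrite(f"pics/{f}.png",p[:,:,::-1])
    np.savez(f+".npz",p=p,d=d,K=c["camera_matrix"],T=c["world_from_camera"],tcp=tool(s));return s,c,p,d
def load(f):
    z=np.load(f+".npz");return dict(camera_matrix=z["K"],world_from_camera=z["T"]),z["p"],z["d"],z["tcp"]
E
python3 - <<'E'
from h import *
np.set_printoptions(precision=3,suppress=True)
c=camera_params("top")
for n,uv,z in [("pinL",(222,218),46),("pinR",(281,205),46),("knob",(257,250),43),("bar",(395,213),36),("holeA",(366,225),8),("holeB",(424,202),8)]: print(n,cast(c,uv,z))
w=camera_params("wrist");print(w["camera_matrix"]);s=sensors.sense();print(tool(s));print(np.linalg.inv(tool(s))@w["world_from_camera"])
E
```

```text
pinL [545.216 201.921  46.   ]
pinR [580.837  80.896  46.   ]
knob [482.519 123.377  43.   ]
bar [ 580.858 -159.919   36.   ]
holeA [ 557.634 -101.922    8.   ]
holeB [ 616.641 -225.446    8.   ]
[[339.435   0.    317.926]
 [  0.    339.435 231.316]
 [  0.      0.      1.   ]]
[[   0.935    0.356   -0.     222.216]
 [   0.356   -0.935    0.001 -583.687]
 [  -0.      -0.001   -1.     230.601]
 [   0.       0.       0.       1.   ]]
[[  -0.001   -0.952   -0.306   78.69 ]
 [   1.      -0.001    0.       0.269]
 [  -0.      -0.306    0.952 -142.324]
 [   0.       0.       0.       1.   ]]
```

Careful with the scale: shifts go in shares of 40 cm and turns go in shares of pi rad. That gives: 0.376 m / 0.4 = 0.94, 0.329 m / 0.4 = 0.8225.

Emit:
move_arm([
  [0,0,0,0.1175,-0.07,0.0075,0.085],
  [0,0,0,0.235,-0.14,0.015,0.085],
  [0,0,0,0.3525,-0.21,0.0225,0.085],
  [0,0,0,0.47,-0.28,0.03,0.085],
  [0,0,0,0.5875,-0.35,0.0375,0.085],
  [0,0,0,0.705,-0.42,0.045,0.085],
  [0,0,0,0.8225,-0.49,0.0525,0.085],
  [0,0,0,0.94,-0.56,0.06,0.085],
])

```text
clock: 1.1
eef_pos: [494.9, -239.4, 207.1]
tcp_rot: [-3.142, 0.0, 0.364]
contact_force: [0.3, 0.4, -0.1]
opening: 1.0
grasp_force: 0.0
```

Emit:
move_arm([
  [0,0,0,0.1175,-0.07,0.0075,0.085],
  [0,0,0,0.2275,-0.135,0.015,0.085],
  [0,0,0,0.2275,-0.135,0.015,0.085],
  [0,0,0,0.2275,-0.135,0.015,0.085],
])

```text
clock: 1.6
eef_pos: [559.4, -158.0, 200.9]
tcp_rot: [-3.141, 0.001, 0.365]
contact_force: [0.3, 0.1, -0.2]
opening: 0.999
grasp_force: 0.0
```

```bash
python3 - <<'E'
from h import *
s,*_=snap("wrist","c1");print(s["clock"],s["eef_pos"],s["tcp_rot"],s["qvel"].round(3))
E
```

```text
1.6 [ 559.42181298 -158.02683884  200.8769208 ] [-3.14121458e+00  1.09704541e-03  3.64725308e-01] [-0.027 -0.008  0.005  0.     0.001 -0.001]
```

View pics/c1.png

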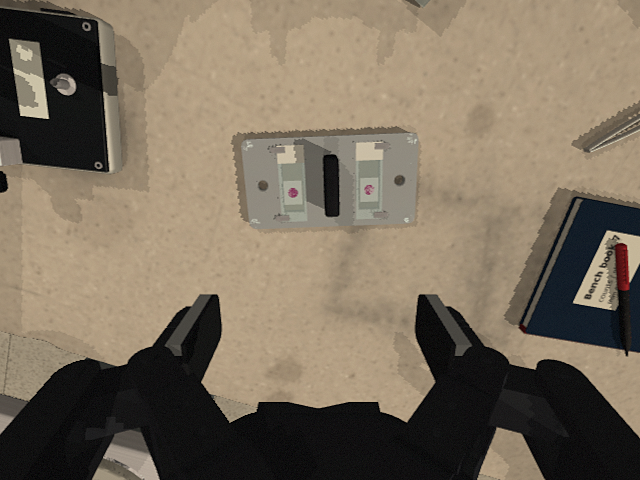

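The wrist view shows the carrier with holes at about (263,186) and (399,181), and the bar at (331,185). I'll take two more views on the way to the base.

To row units: -0.143 m / 0.4 = -0.3575, -0.096 m / 0.4 = -0.24.

Emit:
move_arm([
  [0,0,0,0.0325,-0.12,0,0.085],
  [0,0,0,0.065,-0.24,0,0.085],
  [0,0,0,0.1,-0.3575,0,0.085],
  [0,0,0,0.1,-0.3575,0,0.085],
  [0,0,0,0.1,-0.3575,0,0.085],
])

```text
clock: 2.28
eef_pos: [546.2, -11.3, 201.5]
tcp_rot: [3.141, -0.0, 0.363]
contact_force: [0.7, 0.7, 0.4]
opening: 0.996
grasp_force: 0.0
```

```bash
python3 - <<'E'
from h import *
s,*_=snap("wrist","c2");print(s["clock"],s["eef_pos"],s["tcp_rot"],s["qvel"].round(3))
E
```

```text
2.275 [546.24293029 -11.34330122 201.45755113] [ 3.14108753e+00 -2.36599602e-05  3.63272556e-01] [-0.017  0.006 -0.005  0.001 -0.001  0.003]
```

To row units: -0.131 m / 0.4 = -0.3275, -0.088 m / 0.4 = -0.22.

Emit:
move_arm([
  [0,0,0,0.0275,-0.11,0,0.085],
  [0,0,0,0.055,-0.22,0,0.085],
  [0,0,0,0.085,-0.3275,0,0.085],
  [0,0,0,0.085,-0.3275,0,0.085],
  [0,0,0,0.085,-0.3275,0,0.085],
])

```text
clock: 2.95
eef_pos: [531.8, 123.0, 201.2]
tcp_rot: [3.141, 0.0, 0.363]
contact_force: [-0.4, -0.4, -0.2]
opening: 0.993
grasp_force: 0.0
```

```bash
python3 - <<'E'
from h import *
s,*_=snap("wrist","c3");print(s["clock"],s["eef_pos"],s["tcp_rot"],s["qvel"].round(3))
a=load("c2")[1];b=load("c3")[1]
cv2.imwrite("pics/pair.png",cv2.resize(np.vstack([a[:300],b[:300]])[:,:,::-1],(640,600)))
E
```

```text
2.95 [531.80041772 123.00248107 201.19372971] [3.14112444e+00 3.01431839e-04 3.63099129e-01] [-0.013 -0.002  0.002  0.001 -0.     0.002]
```

View pics/pair.png

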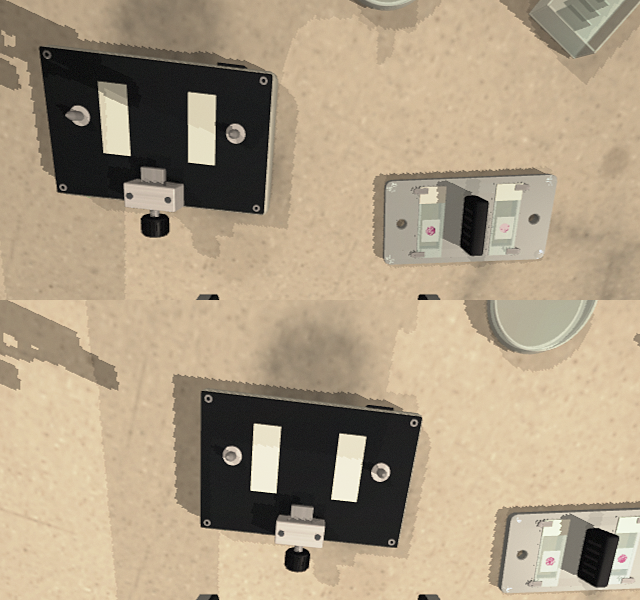

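The upper half is c2. It shows pins at (80,116) and (235,132), the knob at (155,225), carrier holes at (402,224) and (534,219), and the bar at (476,225). The lower half is c3. It shows pins at (232,155) and (381,172), the knob at (297,259), and a carrier hole at (522,254).

```bash
python3 - <<'E'
from h import *
C={k:load(k) for k in("c1","c2","c3")}
L=[("c2",80,116),("c3",232,155),("c2",235,132),("c3",381,172),("c2",155,225),("c3",297,259),
("c1",263,186),("c2",402,224),("c1",399,181),("c2",534,219),("c1",331,185),("c2",476,225)]
t=[]
for k,u,v in L:
    h=20
    r=42 if (k,u)==("c1",331) or (k,u)==("c2",476) else h
    im=C[k][1][v-r:v+r,u-r:u+r];t.append(cv2.resize(im,(200,200),interpolation=cv2.INTER_NEAREST))
    if (k,u) in (("c1",263),("c2",402),("c1",399),("c2",534)):
        g=cv2.cvtColor(im,cv2.COLOR_RGB2GRAY);m=(g<np.median(g)*0.7).astype(np.uint8);m[:8]=0;m[-8:]=0;m[:,:8]=0;m[:,-8:]=0
        n,_,st,ce=cv2.connectedComponentsWithStats(m);i=1+np.argmax(st[1:,4]);print(k,u,"hole",st[i],ce[i]+[u-r,v-r])
cv2.imwrite("pics/crops.png",np.vstack([np.hstack(t[:4]),np.hstack(t[4:8]),np.hstack(t[8:])])[:,:,::-1])
for k in("c2","c3"):
    c,p,d,_=C[k];g=cv2.cvtColor(p,cv2.COLOR_RGB2GRAY);m=(g<50).astype(np.uint8);m[300:]=0
    m=cv2.morphologyEx(m,cv2.MORPH_OPEN,np.ones((3,3)))
    cs,_=cv2.findContours(m,0,2);q=max(cs,key=cv2.contourArea)
    q=cv2.convexHull(q);ap=cv2.approxPolyDP(q,0.03*cv2.arcLength(q,True),True)[:,0];W=[cast(c,a,30)[:2].round(1) for a in ap]
    print(k,ap.tolist(),W,[np.linalg.norm(W[i]-W[i-1]).round(1) for i in range(len(W))])
E
```

```text
c1 263 hole [15 15 10 10 73] [262.56164384 185.28767123]
c2 402 hole [15 16 10  9 71] [401.33802817 223.77464789]
c1 399 hole [15 14 11 11 86] [399.18604651 180.02325581]
c2 534 hole [15 15 10 10 82] [533.56097561 218.5       ]
c2 [[40, 47], [270, 74], [262, 213], [66, 192]] [array([593.7, 251.7]), array([641.7,  67.7]), array([523.8,  36.8]), array([478.1, 214.4])] [np.float64(121.5), np.float64(190.2), np.float64(121.9), np.float64(183.4)]
c3 [[202, 91], [420, 117], [397, 240], [210, 227]] [array([594. , 252.2]), array([641. ,  68.4]), array([530.1,  39.2]), array([478.3, 213.8])] [np.float64(121.9), np.float64(189.7), np.float64(114.7), np.float64(182.1)]
```

View pics/crops.png

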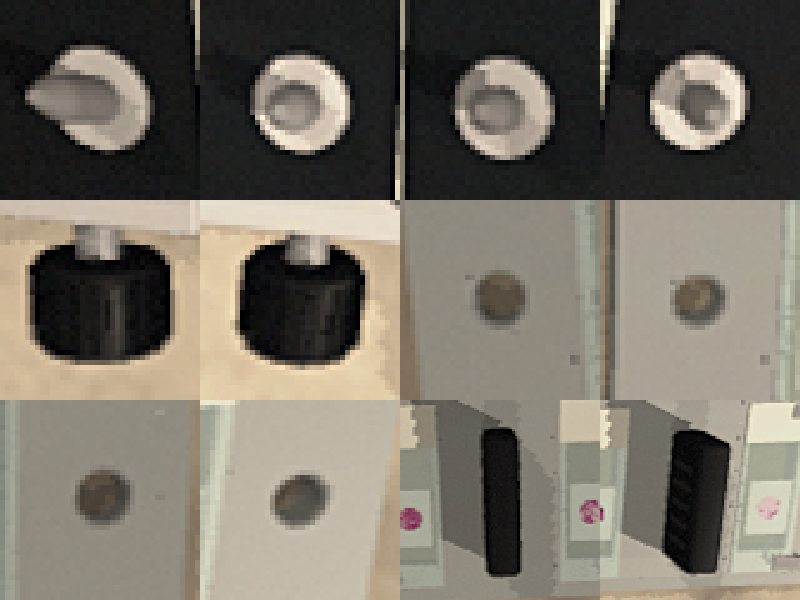

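The crops show clean collars with the pins centred in them, the knob outline, four clean holes, and the bar's top edge. Next I'll fit and triangulate these.

```bash
python3 - <<'E'
from h import *
np.set_printoptions(precision=2,suppress=True)
C={k:load(k) for k in("c1","c2","c3")}
def collar(k,u,v,cut=None):
    p=C[k][1];im=cv2.cvtColor(p,cv2.COLOR_RGB2GRAY)[v-16:v+16,u-20:u+20]
    m=(im>75).astype(np.uint8);n,lab,st,_=cv2.connectedComponentsWithStats(m)
    i=lab[16,20] or 1+np.argmax(st[1:,4]);cs,_=cv2.findContours((lab==i).astype(np.uint8),0,cv2.CHAIN_APPROX_NONE)
    q=max(cs,key=len)[:,0]
    if cut: q=q[q[:,0]>=cut]
    e=cv2.fitEllipse(q.astype(np.float32));print(k,u,e);return (e[0][0]+u-20,e[0][1]+v-16)
def tri(a): return meet([ray(C[k][0],uv) for k,uv in a])
P={}
for n,a in dict(pinL=[("c2",80,116,13),("c3",232,155,None)],pinR=[("c2",235,132,None),("c3",381,172,None)]).items():
    uv=[(k,collar(k,u,v,c)) for k,u,v,c in a];P[n]=tri(uv)[0];print(n,tri(uv),[cast(C[k][0],x,31) for k,x in uv])
uv=[("c2",(154.8,224.7)),("c3",(296.8,258.9))];P["knob"]=tri(uv)[0];print("knob",tri(uv))
H={"A":[("c1",(262.56,185.29)),("c2",(401.34,223.77))],"B":[("c1",(399.19,180.02)),("c2",(533.56,218.5))]}
for n,uv in H.items():
    P[n]=tri(uv)[0];print(n,tri(uv),[cast(C[k][0],x,8)[:2] for k,x in uv])
print("bar edge",tri([("c1",(339.2,186)),("c2",(487,226))]))
for k,u,v in(("c1",331,185),("c2",482,226),("c2",155,225),("c3",297,259)):
    c,p,d,_=C[k];z=float(d[v,u]);K=c["camera_matrix"];x=np.linalg.inv(K)@[u,v,1]*z;print("depth",k,u,(c["world_from_camera"]@[*x,1])[:3])
d=P["pinL"]-P["pinR"];e=P["A"]-P["B"];M=(P["pinL"]+P["pinR"])/2
print("base",M,np.linalg.norm(d),np.arctan2(-d[0],d[1]));print("car",(P["A"]+P["B"])/2,np.linalg.norm(e),np.arctan2(-e[0],e[1]))
w=np.arctan2(-d[0],d[1]);k=P["knob"]-M;print("knob in base",k[0]*np.cos(w)+k[1]*np.sin(w),-k[0]*np.sin(w)+k[1]*np.cos(w))
E
```

```text
c2 80 ((19.084369659423828, 15.143694877624512), (18.029769897460938, 22.424942016601562), 133.01837158203125)
c3 232 ((19.80160140991211, 16.293487548828125), (18.50767707824707, 19.558134078979492), 145.0125274658203)
pinL (array([551.28, 213.12,  30.48]), [0.11946029156339295, 0.1194602915634612]) [array([551.51, 212.79,  31.  ]), array([551.25, 213.  ,  31.  ])]
c2 235 ((20.26396942138672, 17.265045166015625), (18.818086624145508, 20.024028778076172), 152.8736114501953)
c3 381 ((19.27964973449707, 15.895367622375488), (17.87729263305664, 19.50143051147461), 58.70356369018555)
pinR (array([585.01,  81.46,  29.94]), [0.02729492941996496, 0.027294929420008655]) [array([585.16,  81.24,  31.  ]), array([585.05,  81.69,  31.  ])]
knob (array([481.87, 125.26,  42.74]), [0.00368898586925143, 0.0036889858694470856])
A (array([ 556.96, -100.13,    6.91]), [0.13040990873409516, 0.13040990873431438]) [array([ 557.34, -100.22]), array([557.03, -99.78])]
B (array([ 610.31, -225.22,    6.89]), [0.04289149846250531, 0.04289149846222955]) [array([ 610.42, -224.9 ]), array([ 610.29, -224.42])]
bar edge (array([ 588.22, -168.4 ,   33.83]), [0.6185767234885772, 0.6185767234884183])
depth c1 331 [ 586.05 -160.93   35.61]
depth c2 482 [ 587.3  -162.92   35.38]
depth c2 155 [486.38 121.31  53.04]
depth c3 297 [486.58 126.03  54.27]
base [568.14 147.29  30.21] 135.90812912210282 0.25081797538189127
car [ 583.63 -162.67    6.9 ] 135.98229340061897 0.4031055472823479
knob in base -89.04376222807713 0.07491346025320667
```

The measurements agree with the text: pin spacing 135.9 mm, deck z 30, knob at base x = -89 and z 43, hole spacing 136.0 mm. I'll hover over the knob first.

To row units: 0.11 m / 0.4 = 0.275, 0.07 m / 0.4 = 0.175, 0.112 rad / 3.1416 = 0.0357.

Emit:
move_arm([
  [0,0,0.0159,-0.06,-0.025,0.075,0.06],
  [0,0,0.0357,-0.12,-0.05,0.175,0.06],
  [0,0,0.0357,-0.12,-0.05,0.275,0.06],
  [0,0,0.0357,-0.12,-0.05,0.275,0.06],
  [0,0,0.0357,-0.12,-0.05,0.275,0.06],
])

```text
clock: 3.62
eef_pos: [480.8, 125.4, 92.4]
tcp_rot: [3.142, -0.001, 0.251]
contact_force: [-0.1, 1.1, 0.9]
opening: 0.703
grasp_force: 0.0
```

```bash
cat > dl.py <<'E'
from h import *
import sys
x,y,z,yaw=map(float,sys.argv[1:5]);s=sensors.sense();T=tool(s)
G=np.eye(4);G[:3,:3]=R.from_euler('xyz',[np.pi,0,yaw]).as_matrix();G[:3,3]=x,y,z
D=np.linalg.inv(T)@G;print("t",s["clock"],"pos",s["eef_pos"].round(1),s["tcp_rot"].round(3),"F",s["contact_force"].round(1),"open",round(s["opening"]*85.4,1),s["grasp_force"])
print("rot",R.from_matrix(D[:3,:3]).as_rotvec().round(4),"shift mm",D[:3,3].round(1))
E
python3 dl.py 480 124.7 24 0.251
```

```text
t 3.625 pos [480.8 125.4  92.4] [ 3.142e+00 -1.000e-03  2.510e-01] F [-0.1  1.1  0.9] open 60.1 0.0
rot [ 0.0001 -0.0012 -0.0004] shift mm [-1.   0.4 68.4]
```

To row units: 0.068 m / 0.4 = 0.17, 0.055 m / 0.4 = 0.1375.

Emit:
move_arm([
  [0,0,0,-0.0025,0,0.075,0.06],
  [0,0,0,-0.0025,0,0.1375,0.06],
  [0,0,0,-0.0025,0,0.17,0.06],
  [0,0,0,-0.0025,0,0.17,0.06],
  [0,0,0,-0.0025,0,0.17,0.03],
  [0,0,0,-0.0025,0,0.17,0.02],
  [0,0,0,-0.0025,0,0.17,0.015],
  [0,0,0,-0.0025,0,0.17,0.015],
], grip_force=40)

```text
clock: 4.62
eef_pos: [479.5, 125.0, 24.3]
tcp_rot: [3.14, -0.002, 0.253]
contact_force: [1.0, -7.3, 7.8]
opening: 0.249
grasp_force: 38.8
```

Emit:
move_arm([
  [0,0,0,0,0,0,0.015],
  [0,0,0,0,0,0,0.015],
])

```text
clock: 4.88
eef_pos: [479.6, 125.0, 24.3]
tcp_rot: [3.14, -0.002, 0.253]
contact_force: [1.2, -7.8, 7.1]
opening: 0.248
grasp_force: 38.8
```

```bash
python3 dl.py 465.5 120.9 24 0.251
```

```text
t 4.875 pos [479.6 125.   24.3] [ 3.14e+00 -2.00e-03  2.53e-01] F [ 1.2 -7.8  7.1] open 21.2 38.79242420196533
rot [ 0.0011 -0.0016  0.0015] shift mm [-14.6   0.4   0.3]
```

To row units: -0.0155 m / 0.4 = -0.0388, -0.0145 m / 0.4 = -0.0363.

Emit:
move_arm([
  [0,0,0,-0.01,0,0,0.015],
  [0,0,0,-0.02,0,0,0.015],
  [0,0,0,-0.03,0,0,0.015],
  [0,0,0,-0.0363,0,0,0.015],
  [0,0,0,-0.0388,0,0,0.015],
  [0,0,0,-0.0388,0,0,0.015],
])

```text
clock: 5.62
eef_pos: [465.9, 121.5, 24.4]
tcp_rot: [3.14, -0.004, 0.253]
contact_force: [5.1, -6.9, 1.1]
opening: 0.245
grasp_force: 39.2
```

```bash
python3 dl.py 465.5 120.9 24 0.251;python3 - <<'E'
from h import *
snap("wrist","k1")
_,_,p,_=snap("scene","k1s")
a=load("k1")[1]
cv2.imwrite("pics/k1c.png",np.hstack([cv2.resize(a[100:420,160:480],(400,400)),cv2.resize(p[260:340,280:360],(400,400))])[:,:,::-1])
E
```

```text
t 5.625 pos [465.9 121.5  24.4] [ 3.14  -0.004  0.253] F [ 5.1 -6.9  1.1] open 20.9 39.198026061058044
rot [ 0.0011 -0.0043  0.0015] shift mm [-0.6  0.5  0.4]
```

View pics/k1c.png

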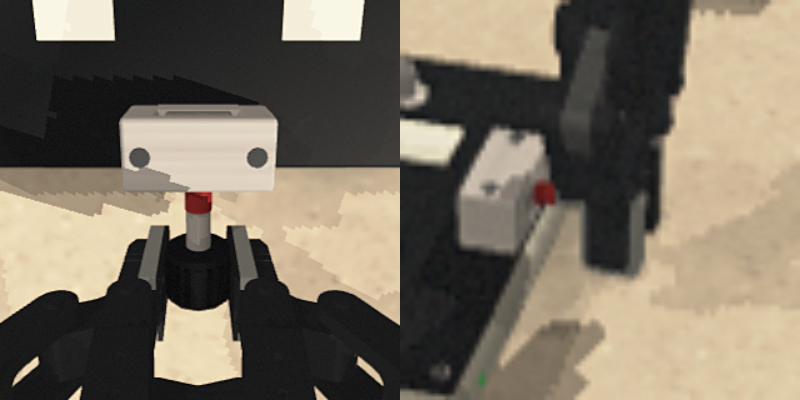

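The red band shows at about (198,203) in the left half, so the knob is at its open detent. Releasing and lifting.

Emit:
move_arm([
  [0,0,0,0,0,0,0.05],
  [0,0,0,0,0,0,0.06],
  [0,0,0,0,0,0,0.06],
  [0,0,0,0,0,-0.075,0.06],
  [0,0,0,0,0,-0.2,0.06],
  [0,0,0,0,0,-0.325,0.06],
  [0,0,0,0,0,-0.325,0.06],
  [0,0,0,0,0,-0.325,0.06],
])

```text
clock: 6.72
eef_pos: [463.1, 121.8, 153.0]
tcp_rot: [-3.142, 0.0, 0.252]
contact_force: [-0.6, -0.4, 0.1]
opening: 0.703
grasp_force: 0.0
```

```bash
python3 dl.py 583.6 -162.7 110 0.403;python3 - <<'E'
from h import *
_,c,p,d=snap("wrist","k2")
hsv=cv2.cvtColor(p,cv2.COLOR_RGB2HSV);m=((hsv[...,1]>150)&(hsv[...,2]>60)&((hsv[...,0]<8)|(hsv[...,0]>172))).astype(np.uint8)
n,_,st,ce=cv2.connectedComponentsWithStats(m);print(st[1:][st[1:,4]>10],ce[1:][st[1:,4]>10])
for s,q in zip(st[1:],ce[1:]):
    if s[4]>10: print(cast(c,q,45))
E
```

```text
t 6.725 pos [463.1 121.8 153. ] [-3.142  0.     0.252] F [-0.6 -0.4  0.1] open 60.1 0.0
rot [-1.000e-04  3.000e-04 -1.511e-01] shift mm [ 45.8 305.5  42.9]
[[315 185  10  10  99]] [[319.54545455 189.54545455]]
[493.34336807 127.97696327  45.        ]
```

To row units: 0.3055 m / 0.4 = 0.7638, 0.255 m / 0.4 = 0.6375, -0.151 rad / 3.1416 = -0.0481.

Emit:
move_arm([
  [0,0,-0.008,0.02,0.1275,0,0.05],
  [0,0,-0.0159,0.0375,0.255,0.0125,0.05],
  [0,0,-0.0239,0.0575,0.3825,0.025,0.05],
  [0,0,-0.0318,0.075,0.51,0.05,0.05],
  [0,0,-0.0398,0.095,0.6375,0.075,0.05],
  [0,0,-0.0481,0.115,0.7638,0.1075,0.05],
  [0,0,-0.0481,0.115,0.7638,0.1075,0.05],
  [0,0,-0.0481,0.115,0.7638,0.1075,0.05],
])

```text
clock: 7.78
eef_pos: [582.9, -162.2, 108.5]
tcp_rot: [-3.139, 0.003, 0.402]
contact_force: [-0.6, -0.1, 0.4]
opening: 0.584
grasp_force: 0.0
```

```bash
python3 dl.py 583.6 -162.7 13 0.403
```

```text
t 7.775 pos [ 582.9 -162.2  108.5] [-3.139e+00  3.000e-03  4.020e-01] F [-0.6 -0.1  0.4] open 49.8 0.0
rot [-0.0024  0.0026 -0.0011] shift mm [ 0.7  1.  95.5]
```

To row units: 0.095 m / 0.4 = 0.2375, 0.0005 m / 0.4 = 0.0013.

Emit:
move_arm([
  [0,0,0,0.0013,0.0013,0.0875,0.05],
  [0,0,0,0.0013,0.0013,0.175,0.05],
  [0,0,0,0.0013,0.0013,0.2375,0.05],
  [0,0,0,0.0013,0.0013,0.2375,0.05],
  [0,0,0,0.0013,0.0013,0.2375,0.03],
  [0,0,0,0.0013,0.0013,0.2375,0.015],
  [0,0,0,0.0013,0.0013,0.2375,0.005],
  [0,0,0,0.0013,0.0013,0.2375,0.005],
], grip_force=60)

```text
clock: 8.78
eef_pos: [585.8, -162.9, 16.8]
tcp_rot: [3.141, -0.002, 0.403]
contact_force: [-1.2, 1.4, 7.3]
opening: 0.149
grasp_force: 60.3
```

Emit:
move_arm([
  [0,0,0,0,0,0,0.005],
  [0,0,0,0,0,0,0.005],
  [0,0,0,0,0,0,0.005],
])

```text
clock: 9.15
eef_pos: [585.8, -162.9, 16.8]
tcp_rot: [3.141, -0.002, 0.403]
contact_force: [-1.2, 1.9, 7.2]
opening: 0.148
grasp_force: 60.3
```

```bash
python3 dl.py 583.6 -162.7 13 0.403
```

```text
t 9.15 pos [ 585.8 -162.9   16.8] [ 3.141e+00 -2.000e-03  4.030e-01] F [-1.2  1.9  7.2] open 12.6 60.25225281715393
rot [ 0.001  -0.0017 -0.0004] shift mm [-1.9 -1.   3.8]
```

To row units: -0.1 m / 0.4 = -0.25, -0.085 m / 0.4 = -0.2125.

Emit:
move_arm([
  [0,0,0,0,0,-0.025,0.005],
  [0,0,0,0,0,-0.075,0.005],
  [0,0,0,0,0,-0.15,0.005],
  [0,0,0,0,0,-0.2125,0.005],
  [0,0,0,0,0,-0.25,0.005],
  [0,0,0,0,0,-0.25,0.005],
  [0,0,0,0,0,-0.25,0.005],
])

```text
clock: 10.02
eef_pos: [584.3, -162.7, 114.6]
tcp_rot: [-3.141, 0.001, 0.403]
contact_force: [-0.6, -0.2, -2.1]
opening: 0.142
grasp_force: 59.1
```

```bash
python3 dl.py 568.1 147.3 120 0.251;python3 - <<'E'
from h import *
snap("wrist","g1")
E
```

```text
t 10.025 pos [ 584.3 -162.7  114.6] [-3.141e+00  1.000e-03  4.030e-01] F [-0.6 -0.2 -2.1] open 12.2 59.05957281589508
rot [-0.0006  0.0009  0.1517] shift mm [ 106.6 -291.6   -5.2]
```

View pics/g1.png

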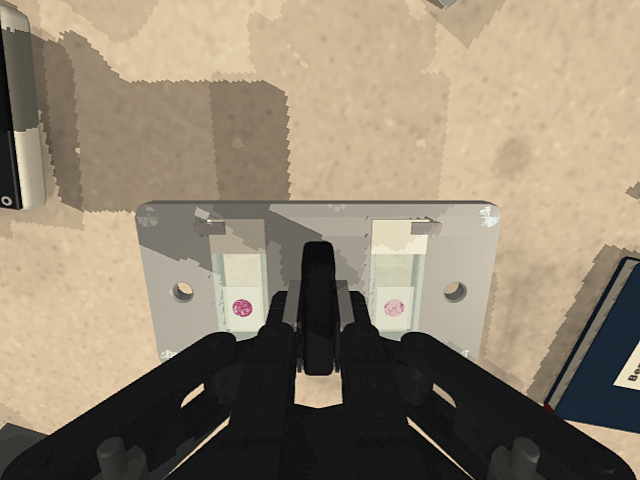

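The carrier is held level, with holes at about (182,291) and (455,291). I'll fit them to get the in-hand pose.

```bash
cat > hand.py <<'E'
from h import *
import sys
def hands(f,seeds):
    c,p,d,T=load(f);out=[]
    for u,v in seeds:
        im=p[v-20:v+20,u-20:u+20].astype(np.int16);med=np.median(np.vstack([im[:5].reshape(-1,3),im[-5:].reshape(-1,3)]),0)
        m=(np.abs(im-med).max(2)>22).astype(np.uint8);m=cv2.morphologyEx(m,cv2.MORPH_CLOSE,np.ones((3,3)))
        n,lab,st,_=cv2.connectedComponentsWithStats(m);i=lab[18:23,18:23].max()
        cs,_=cv2.findContours((lab==i).astype(np.uint8),0,cv2.CHAIN_APPROX_NONE)
        e=cv2.fitEllipse(cv2.convexHull(max(cs,key=len)).astype(np.float32));print(np.round(e[0],1),np.round(e[1],1),st[i])
        out.append((e[0][0]+u-20,e[0][1]+v-20))
    M=np.linalg.inv(T)@c["world_from_camera"];ct=dict(camera_matrix=c["camera_matrix"],world_from_camera=M)
    f=lambda z:[cast(ct,q,z) for q in out]
    from scipy.optimize import brentq
    z=brentq(lambda z:np.linalg.norm(np.subtract(*f(z)))-136,-60,80);a,b=f(z);e=b-a
    print("tool frame top z",round(z,1),"mid",((a+b)/2).round(2),"yaw about tool z",np.arctan2(-e[0],e[1]).round(4))
    print("at z=8:",[q.round(2) for q in f(8.8)])
E
python3 - <<'E'
from hand import *
hands("g1",[(182,291),(455,291)])
E
```

```text
[19.8 21.4] [19.6 23.5] [  8  12  24  20 350]
[19.9 21. ] [20.  24.2] [  8  11  24  21 386]
tool frame top z 9.4 mid [-2.03  0.46  9.36] yaw about tool z -0.0003
at z=8: [array([ -1.76, -67.29,   8.8 ]), array([-1.72, 68.21,  8.8 ])]
```

To row units: -0.2916 m / 0.4 = -0.729, -0.265 m / 0.4 = -0.6625, 0.1517 rad / 3.1416 = 0.0483.

Emit:
move_arm([
  [0,0,0.0032,0.025,-0.0625,0,0.005],
  [0,0,0.0111,0.0625,-0.175,0,0.005],
  [0,0,0.0191,0.11,-0.3,0,0.005],
  [0,0,0.0286,0.16,-0.425,0,0.005],
  [0,0,0.0382,0.205,-0.55,0,0.005],
  [0,0,0.0446,0.25,-0.6625,0,0.005],
  [0,0,0.0483,0.2715,-0.729,0,0.005],
  [0,0,0.0483,0.2715,-0.729,0,0.005],
])

```text
clock: 11.08
eef_pos: [569.7, 149.7, 114.2]
tcp_rot: [-3.141, 0.002, 0.254]
contact_force: [0.2, -0.1, -1.9]
opening: 0.149
grasp_force: 59.1
```

To row units: 0.038 m / 0.4 = 0.095, 0.02 m / 0.4 = 0.05.

Emit:
move_arm([
  [0,0,0,0,0,0.05,0.005],
  [0,0,0,0,0,0.095,0.005],
  [0,0,0,0,0,0.095,0.005],
  [0,0,0,0,0,0.095,0.005],
])

```text
clock: 11.58
eef_pos: [570.7, 147.5, 77.3]
tcp_rot: [3.142, 0.0, 0.251]
contact_force: [0.4, 0.2, -2.7]
opening: 0.145
grasp_force: 59.1
```

```bash
python3 dl.py 569.9 148.1 47 0.251;python3 - <<'E'
from hand import *
snap("wrist","g2");snap("scene","g2s")
try: hands("g2",[(182,291),(455,291)])
except Exception as e: print(e)
a=load("g2")[1];b=load("g2s")[1]
t=[cv2.resize(x,(400,300),interpolation=cv2.INTER_NEAREST) for x in(a[261:321,142:222],a[261:321,415:495],b[250:370,200:360])]
cv2.imwrite("pics/g2c.png",np.vstack([np.hstack(t[:2]),np.hstack([t[2],cv2.resize(a,(400,300))])])[:,:,::-1])
E
```

```text
t 11.575 pos [570.7 147.5  77.3] [3.142 0.    0.251] F [ 0.4  0.2 -2.7] open 12.4 59.10202145576477
rot [ 0.      0.0002 -0.0004] shift mm [-0.6 -0.8 30.3]
[19.7 21.4] [20.5 23.1] [  8  11  24  21 358]
[19.9 20.9] [20.4 23.9] [  9  11  23  21 391]
tool frame top z 9.3 mid [-1.88  0.38  9.26] yaw about tool z -0.0009
at z=8: [array([ -1.7 , -67.42,   8.8 ]), array([-1.58, 68.18,  8.8 ])]
```

View pics/g2c.png

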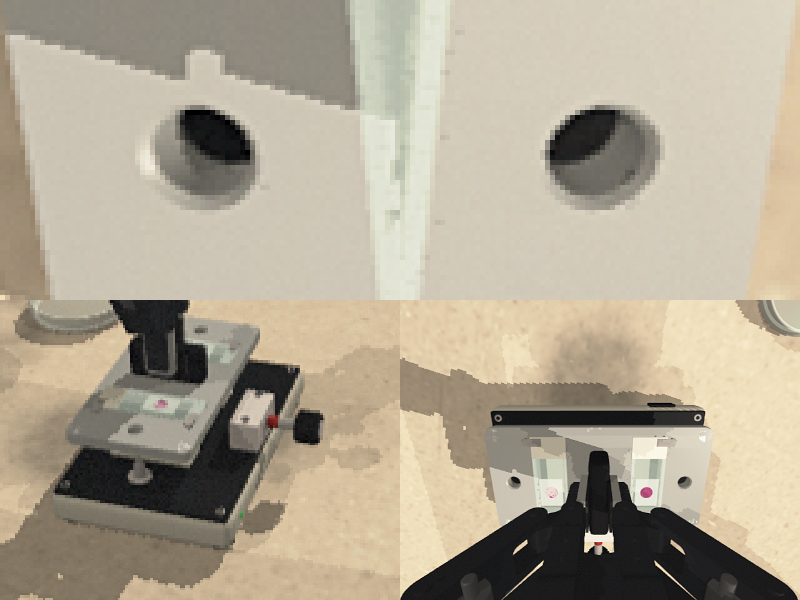

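The carrier hovers over the base, level, with the red band still showing. I'll correct by (-0.6, -0.8) mm and lower in stages.

To row units: 0.019 m / 0.4 = 0.0475, 0.017 m / 0.4 = 0.0425.

Emit:
move_arm([
  [0,0,0,-0.0015,-0.002,0.01,0.005],
  [0,0,0,-0.0015,-0.002,0.025,0.005],
  [0,0,0,-0.0015,-0.002,0.035,0.005],
  [0,0,0,-0.0015,-0.002,0.0425,0.005],
  [0,0,0,-0.0015,-0.002,0.0475,0.005],
  [0,0,0,-0.0015,-0.002,0.0475,0.005],
])

```text
clock: 12.42
eef_pos: [569.6, 148.5, 58.1]
tcp_rot: [-3.142, 0.0, 0.251]
contact_force: [0.3, 0.4, -1.7]
opening: 0.146
grasp_force: 59.2
```

```bash
python3 dl.py 569.9 148.1 47 0.251
```

```text
t 12.425 pos [569.6 148.5  58.1] [-3.142  0.     0.251] F [ 0.3  0.4 -1.7] open 12.4 59.15200889110565
rot [-0.      0.0004  0.0001] shift mm [ 0.2  0.5 11.1]
```

Underside is about 41 mm up, past the pin tips, and no contact is felt. Continuing down.

To row units: 0.011 m / 0.4 = 0.0275, 0.0004 m / 0.4 = 0.001.

Emit:
move_arm([
  [0,0,0,0.0005,0.001,0.0075,0.005],
  [0,0,0,0.0005,0.001,0.0125,0.005],
  [0,0,0,0.0005,0.001,0.0175,0.005],
  [0,0,0,0.0005,0.001,0.0225,0.005],
  [0,0,0,0.0005,0.001,0.025,0.005],
  [0,0,0,0.0005,0.001,0.0275,0.005],
  [0,0,0,0.0005,0.001,0.0275,0.005],
])

```text
clock: 13.3
eef_pos: [570.0, 148.2, 47.2]
tcp_rot: [-3.142, 0.0, 0.251]
contact_force: [0.6, 0.6, -2.6]
opening: 0.147
grasp_force: 59.2
```

```bash
python3 dl.py 569.9 148.1 47 0.251
```

```text
t 13.3 pos [570.  148.2  47.2] [-3.142  0.     0.251] F [ 0.6  0.6 -2.6] open 12.5 59.15251672267914
rot [-0.      0.0001  0.0001] shift mm [-0.1  0.1  0.2]
```

To row units: 0.001 m / 0.4 = 0.0025, 0.0005 m / 0.4 = 0.0013.

Emit:
move_arm([
  [0,0,0,0,0,0.0013,0.005],
  [0,0,0,0,0,0.0025,0.005],
  [0,0,0,0,0,0.0025,0.005],
  [0,0,0,0,0,0.0025,0.005],
])

```text
clock: 13.8
eef_pos: [570.1, 148.2, 46.8]
tcp_rot: [-3.142, -0.0, 0.251]
contact_force: [-3.6, -0.1, 5.4]
opening: 0.148
grasp_force: 60.2
```

It's seated: upward contact is now 5 N. Release, lift and look.

To row units: -0.11 m / 0.4 = -0.275, -0.03 m / 0.4 = -0.075.

Emit:
move_arm([
  [0,0,0,0,0,0,0.015],
  [0,0,0,0,0,0,0.03],
  [0,0,0,0,0,0,0.045],
  [0,0,0,0,0,0,0.045],
  [0,0,0,0,0,-0.075,0.045],
  [0,0,0,0,0,-0.2,0.045],
  [0,0,0,-0.075,0,-0.275,0.045],
  [0,0,0,-0.075,0,-0.275,0.045],
])

```text
clock: 14.8
eef_pos: [540.9, 140.8, 158.5]
tcp_rot: [-3.142, -0.003, 0.251]
contact_force: [-0.1, 0.9, -0.1]
opening: 0.526
grasp_force: 0.0
```

```bash
python3 dl.py 456 118.5 24 0.251;python3 - <<'E'
from h import *
snap("wrist","d1");snap("scene","d1s")
a=load("d1")[1];b=load("d1s")[1]
cv2.imwrite("pics/d1c.png",np.hstack([cv2.resize(a[40:340,150:510],(480,400)),cv2.resize(b[250:370,210:330],(320,400))])[:,:,::-1])
c,p,d,_=load("d1");K=np.array(c["camera_matrix"])
v,u=np.mgrid[40:340:3,120:520:3];z=d[v,u].ravel();X=np.linalg.inv(K)@np.vstack([u.ravel(),v.ravel(),np.ones(u.size)])*z
W=(np.array(c["world_from_camera"])[:3,:3]@X).T+np.array(c["world_from_camera"])[:3,3]
q=W[:,:2]-[568.14,147.29];w=.251;x=q[:,0]*np.cos(w)+q[:,1]*np.sin(w);y=-q[:,0]*np.sin(w)+q[:,1]*np.cos(w)
for n,k in dict(pl=(abs(x)<30)&(y>75)&(y<82),mr=(abs(x)<30)&(y<-75)&(y>-82),far=(x>37)&(x<43)&(abs(y)<60)).items(): print(n,np.median(W[k,2]),k.sum())
E
```

```text
t 14.8 pos [540.9 140.8 158.5] [-3.142e+00 -3.000e-03  2.510e-01] F [-0.1  0.9 -0.1] open 44.9 0.0
rot [-0.     -0.003   0.0001] shift mm [-88.1   0.5 134.2]
pl 37.67891787665587 75
mr 37.53402488955811 76
far 37.65980670572631 106
```

View pics/d1c.png

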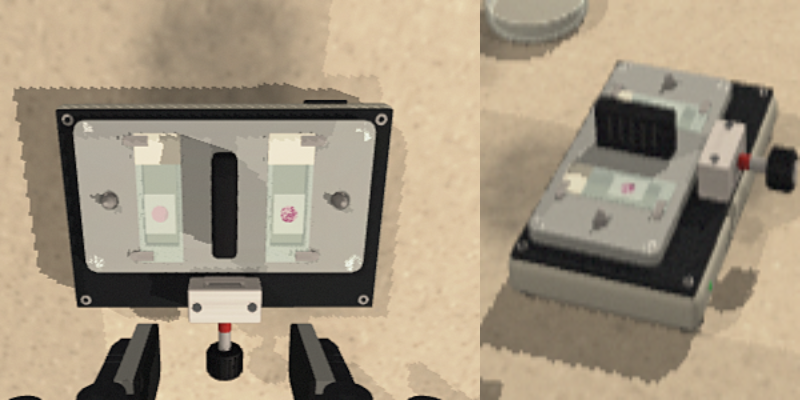

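The carrier lies flat: its top is at about 37.6 mm on three sides. Both pins stand through the holes at (108,200) and (342,200), and the knob is out. Now I'll pinch the knob and push it home.

To row units: 0.09 m / 0.4 = 0.225, -0.04 m / 0.4 = -0.1.

Emit:
move_arm([
  [0,0,0,-0.1,0.0008,0,0.06],
  [0,0,0,-0.1925,0.001,0.05,0.06],
  [0,0,0,-0.1925,0.001,0.15,0.06],
  [0,0,0,-0.1925,0.001,0.225,0.06],
  [0,0,0,-0.1925,0.001,0.225,0.06],
  [0,0,0,-0.1925,0.001,0.225,0.06],
], grip_force=40)

```text
clock: 15.65
eef_pos: [467.0, 121.4, 66.4]
tcp_rot: [-3.142, 0.0, 0.251]
contact_force: [-0.4, -0.7, 0.0]
opening: 0.706
grasp_force: 0.0
```

```bash
python3 dl.py 466.4 121.2 24 0.251
```

```text
t 15.65 pos [467.  121.4  66.4] [-3.142  0.     0.251] F [-0.4 -0.7  0. ] open 60.3 0.0
rot [-0.      0.0003  0.0001] shift mm [-0.6  0.  42.4]
```

To row units: 0.042 m / 0.4 = 0.105, 0.025 m / 0.4 = 0.0625.

Emit:
move_arm([
  [0,0,0,-0.0013,0,0.0625,0.06],
  [0,0,0,-0.0013,0,0.105,0.06],
  [0,0,0,-0.0013,0,0.105,0.06],
  [0,0,0,-0.0013,0,0.105,0.03],
  [0,0,0,-0.0013,0,0.105,0.015],
  [0,0,0,-0.0013,0,0.105,0.015],
  [0,0,0,-0.0013,0,0.105,0.015],
  [0,0,0,-0.0013,0,0.105,0.015],
])

```text
clock: 16.65
eef_pos: [466.7, 121.6, 25.3]
tcp_rot: [-3.141, -0.002, 0.251]
contact_force: [-1.7, 1.8, 6.8]
opening: 0.249
grasp_force: 38.8
```

To row units: 0.015 m / 0.4 = 0.0375, 0.014 m / 0.4 = 0.035.

Emit:
move_arm([
  [0,0,0,0.01,0,0,0.015],
  [0,0,0,0.02,0,0,0.015],
  [0,0,0,0.03,0,0,0.015],
  [0,0,0,0.035,0,0,0.015],
  [0,0,0,0.0375,0,0,0.015],
  [0,0,0,0.0375,0,0,0.015],
])

```text
clock: 17.4
eef_pos: [480.4, 125.1, 25.3]
tcp_rot: [-3.141, 0.0, 0.251]
contact_force: [-5.5, 2.4, 15.6]
opening: 0.248
grasp_force: 40.0
```

To row units: -0.13 m / 0.4 = -0.325, -0.08 m / 0.4 = -0.2.

Emit:
move_arm([
  [0,0,0,0,0,0,0.03],
  [0,0,0,0,0,0,0.06],
  [0,0,0,0,0,0,0.06],
  [0,0,0,0,0,-0.075,0.06],
  [0,0,0,0,0,-0.2,0.06],
  [0,0,0,0,0,-0.325,0.06],
  [0,0,0,0,0,-0.325,0.06],
  [0,0,0,0,0,-0.325,0.06],
])

```text
clock: 18.4
eef_pos: [480.1, 124.7, 153.8]
tcp_rot: [3.142, 0.0, 0.251]
contact_force: [-0.8, 0.1, -0.9]
opening: 0.7
grasp_force: 0.0
```

```bash
python3 dl.py 466.4 121.2 24 0.251; python3 - <<'E'
from h import *
snap("wrist","e1")
a=load("e1")[1];cv2.imwrite("pics/e1c.png",cv2.resize(a[20:320,140:500],(720,600))[:,:,::-1])
E
```

```text
t 18.4 pos [480.1 124.7 153.8] [3.142 0.    0.251] F [-0.8  0.1 -0.9] open 59.8 0.0
rot [0.     0.0004 0.0001] shift mm [-14.1  -0.  129.8]
```

View pics/e1c.png

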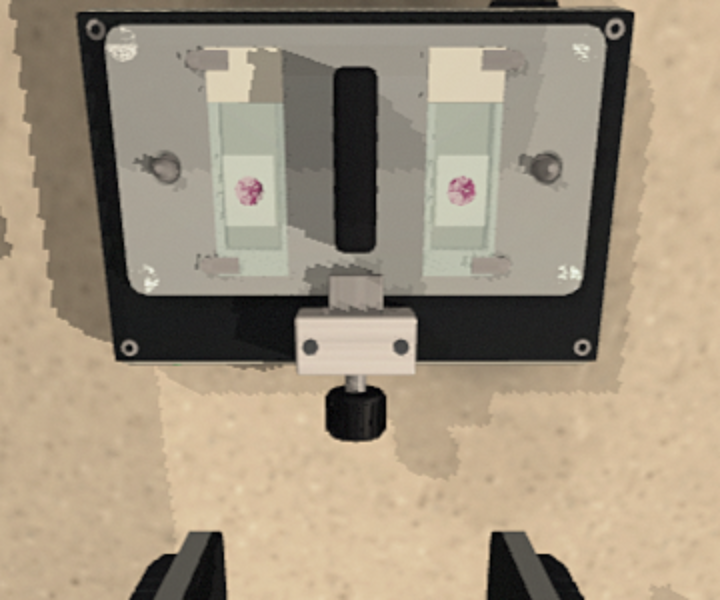

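The red band is hidden and the toe lies over the carrier edge at about (355,290). The knob is at about (355,413). I'll check its position numerically before handing in.

```bash
python3 - <<'E'
from h import *
c,p,d,_=load("e1")
g=cv2.cvtColor(p,cv2.COLOR_RGB2GRAY);m=np.zeros_like(g);m[205:250,290:345]=(g[205:250,290:345]<60)
n,l,st,ce=cv2.connectedComponentsWithStats(m);s=st[1+np.argmax(st[1:,4])];print(s)
def f(c,s): 
    P=cast(c,(s[0]+s[2]/2-.5,s[1]+s[3]/2-.5),42.7);q=P[:2]-[568.14,147.29];return q[0]*np.cos(.251)+q[1]*np.sin(.251)
print("knob x now",f(c,s))
c3,p3,_,_=load("c3");g=cv2.cvtColor(p3,cv2.COLOR_RGB2GRAY);m=np.zeros_like(g);m[242:280,275:320]=(g[242:280,275:320]<60)
n,l,st,ce=cv2.connectedComponentsWithStats(m);s=st[1+np.argmax(st[1:,4])];print(s,"home ref",f(c3,s))
K=np.array(c["camera_matrix"])
for u,v in((195,140),(440,140),(317,40)):
    v=min(v,479);x=np.linalg.inv(K)@[u,v,1]*float(d[v,u]);print((np.array(c["world_from_camera"])@[*x,1])[:3].round(1))
E
```

```text
[303 213  30  27 718]
knob x now -89.41911025487845
[285 247  25  25 476] home ref -89.14236094318065
[520.6 231.5  28.3]
[566.8  50.9  29.5]
[607.2 157.5  39. ]
```

The knob is home, within 0.3 mm of where it started. Handing in.

```bash
python3 -c "
from rig import order
print(order.sign_off())"
```

```text
the job is handed in; nothing more can be done
None
```

The carrier is docked flat over both pins, the lock knob measures within 0.3 mm of home with its toe over the carrier's edge, and the job was handed in at about 18.5 s; the sign-off returned no verdict.

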